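# Load the round sampler tray with the fresh vials

### The job

Load the round sampler tray for the next run: stand the green-capped standard vial in the middle on the green pad, and the fresh red-, yellow- and blue-capped vials each upright on the pad of its own colour in the ring, centred on the pads. They are glass: set them down rather than drop them and let none fall over. Leave the two used vials (amber glass, black spot on the cap) standing where they are.

Things in the scene. Friction and masses are not known exactly. Their poses are not given: they have to be found in the camera images.
- tray: Fixed round grey tray, 180 mm across, floor 6 mm, rim 4 mm thick, 25 mm high. Origin: centre of underside, z up. Places: middle (origin, green pad) and a ring of radius 62 mm. Ring places at 60, 180, 300 deg from its x axis hold fixed white-capped vials (tops at 101 mm); 0, 120, 240 are free and carry the coloured pads. At the middle, most finger room: close along 30, 90 or 150 deg from its x.
- pad_red: Flat red disc, 40 mm across, 1 mm, only a marking (vials rest on the tray floor through it): place of the red-capped vial. Origin: its centre on the tray floor, 6 mm above the bench, 62 mm from the tray centre. Fixed; which free ring place it marks varies. Most finger room: close along the ring's tangent. Vials next to it leave 34 mm between walls.
- pad_yellow: Flat yellow disc, 40 mm across, 1 mm, only a marking (vials rest on the tray floor through it): place of the yellow-capped vial. Origin: its centre on the tray floor, 6 mm above the bench, 62 mm from the tray centre. Fixed; which free ring place it marks varies. Most finger room: close along the ring's tangent. Vials next to it leave 34 mm between walls.
- pad_blue: Flat blue disc, 40 mm across, 1 mm, only a marking (vials rest on the tray floor through it): place of the blue-capped vial. Origin: its centre on the tray floor, 6 mm above the bench, 62 mm from the tray centre. Fixed; which free ring place it marks varies. Most finger room: close along the ring's tangent. Vials next to it leave 34 mm between walls.
- vial_green: Closed vial, an upright cylinder 28 mm across, 95 mm tall, 35 to 70 g: clear glass to 72 mm, 3 mm narrow neck, then a 28 mm wide cap, its top green all over. Origin: centre of its underside; z up its axis, yaw means nothing. Starts standing on the bench (z = 0), 75 mm or more from other vials (centres). It is the standard and belongs in the middle of the tray.
- vial_red: Closed vial, an upright cylinder 28 mm across, 95 mm tall, 35 to 70 g: clear glass to 72 mm, 3 mm narrow neck, then a 28 mm wide cap, its top red all over. Origin: centre of its underside; z up its axis, yaw means nothing. Starts standing on the bench (z = 0), 75 mm or more from other vials (centres). It belongs on the red pad in the tray.
- vial_yellow: Closed vial, an upright cylinder 28 mm across, 95 mm tall, 35 to 70 g: clear glass to 72 mm, 3 mm narrow neck, then a 28 mm wide cap, its top yellow all over. Origin: centre of its underside; z up its axis, yaw means nothing. Starts standing on the bench (z = 0), 75 mm or more from other vials (centres). It belongs on the yellow pad in the tray.
- vial_blue: Closed vial, an upright cylinder 28 mm across, 95 mm tall, 35 to 70 g: clear glass to 72 mm, 3 mm narrow neck, then a 28 mm wide cap, its top blue all over. Origin: centre of its underside; z up its axis, yaw means nothing. Starts standing on the bench (z = 0), 75 mm or more from other vials (centres). It belongs on the blue pad in the tray.
- used_red: USED vial (already run), does not belong in the tray: same size as the sample vials, but of brown amber glass and with a black spot, 15 mm across, in the middle of its red cap. Origin at the centre of its underside, z up. Stands loose on the bench among the others.
- used_blue: USED vial (already run), does not belong in the tray: same size as the sample vials, but of brown amber glass and with a black spot, 15 mm across, in the middle of its blue cap. Origin at the centre of its underside, z up. Stands loose on the bench among the others.

How it is judged:
By the outcome, as a careful person would: the job done as asked, in the order asked, and still so for the second after the job is handed in, with the robot touching nothing.
It also fails if it takes over 112 s, if anything falls off the work surface, if the arm or the gripper's body presses on something with over 40 N, if the wrist force passes 120 N, or if a joint passes its speed limit or range.

### The arm

A 6-joint arm with a two-finger parallel gripper is mounted at the origin on the work surface. World frame = base frame: x ahead of the robot, y to its left, z up, the work surface at z = 0. Lengths are in m, angles in rad, forces in N, time in s.
With the tool pointing down it reaches from about 0.375 to 0.9 m from the base axis. Payload 3.1 kg.
Tool frame: the origin (TCP) lies at the centre of the arm's flange, where the gripper is bolted on; the fingertips stand tip_reach ahead of it and the grasp point (between the pads) lies 164 mm ahead of it (tip_reach is the distance from the TCP to the fingertips, in m); z points along the fingers, y is the direction in which the jaws open and shut (so a half turn about z gives the same grasp; the last joint's range is limited). The gripper opens to 87 mm and grips with 3 to 60 N. Pads are 19 mm wide; open, the fingers measure 117 mm over their backs; the gripper's body (75 mm by 190 mm) begins 51 mm behind the grasp point.
Start: joints at [1.05, 0.527, 1.433, -0, 1.181, -0.178], TCP at [0.21, 0.589, 0.405] pointing down, gripper open.
Joint ranges: [-3.08, 3.08], [-0.75, 2.2], [0.22, 2.44], [-1.43, 4.57], [0, 2.65], [-2.85, 2.85]. Speed limits (rad/s): [2.79, 2.79, 3.14, 3.14, 3.14, 3.14].

### API

Orientations are given as a unit quaternion [x, y, z, w].
In Python, from rig import get_obs, camera, hand_in, tip_reach gives the robot as it stands. The module is installed in compiled form; this text tells all that it offers.
- The arm moves only by the tool servo_tool, never from a script. Its argument "steps" is one flat list of numbers, 5 for each row, row after row: the finger opening in m, from 0 to 0.087, then the shift along the tool's x, y, z in m, then the turn about the tool's z in rad. A call has 1 to 12 rows; each row is the pose to reach, as a shift and turn from the pose commanded when the call began, along the tool's axes at that moment; what a row does not reach only later rows make up. A row lasts 1/8 s, in which the tool goes at most 62.5 mm and 10.7 degrees, less where a joint would pass 70% of its speed; a pose out of reach is approached as far as the arm can. A call with a gripper value outside its range is refused whole. The fingers move at their own pace and stop on an object; "force" is the grip in N (left out, the last holds). Time passes only in rows, so rows that repeat a pose let the fingers close. It gives the time, the measured TCP pose, the force and the opening at its end, in the units of the state.
- get_obs(): the state, without advancing time (a new reading comes with each control period).
- camera(name): name is "side" or "top"; returns a dict with "pixels" (480x640x3 uint8, blue, green, red), "vertical_fov" (degrees; the focal length in pixels is half the picture's height over the tangent of half this angle, whatever the lens; pixels are square), "cx", "cy" (the principal point, pixels), "T" (4x4, takes a point from camera to world coordinates). Camera axes: x right, y up, looking along -z (the intrinsics and any distortion apply to the point x, -y, -z); pixel columns grow to the right and rows downward; lengths in m; the calibration is good to about 2 mm. A picture is of the moment at which its call begins. There is no depth.
- hand_in(): hands the job in, once; it reports no verdict.
The state is a dict: "time": time; "q": joint angles; "joint_velocities": joint speeds; "joint_torque": joint torques, N m; "position": TCP position; "tool_rot": TCP orientation; "ft_force": force on the tool from outside, world axes, zero at the start; "moment": the same for the moment, N m; "grip_width": finger opening in m.
Only numpy, scipy, OpenCV 4.12 (cv2) and the standard library are available. Lean on these libraries where they do the work, as an engineer would, in place of code of your own. Each camera call takes 0.05 s, during which the arm holds its last target.

## Working session

There is one attempt and no reset: what is moved stays moved. The work goes in short steps, Python scripts to look and compute and a tool call to move; the robot and the scene stay as the last step left them, time stands still between calls to the robot, and variables do not carry over. Pictures are saved under pics/ and viewed, and the job is handed in when it is done.

Besides the shell and the picture viewer there is one more tool, called after "Call:" as name(argument=value, ...), one argument or row to a line, values as JSON. servo_tool: Moves the arm, as the interface text tells. Its arguments: {"type":"object","properties":{"steps":{"type":"array"},"force":{"type":"number"}},"required":["steps"]}

```bash
mkdir -p pics
python3 - <<'E'
from rig import *
import cv2,numpy as np
o=get_obs()
for k in o: print(k,o[k])
print(tip_reach)
for n in("side","top"):
    c=camera(n); cv2.imwrite(f"pics/{n}0.png",c["pixels"]); print({k:c[k] for k in c if k!="pixels"})
E
```

```text
time 0.0
q [ 1.04947711e+00  5.28444844e-01  1.43391449e+00 -1.30735025e-05
  1.18138974e+00 -1.78499063e-01]
joint_velocities [ 0.00107317 -0.00075847 -0.00116632  0.00116951  0.00149219  0.00065104]
joint_torque [ 1.45115901e-03 -4.40036595e+01 -1.76593906e+01  6.33975654e-02
  5.82370092e-02 -1.52077669e-04]
position [0.20988575 0.58833175 0.40378044]
tool_rot [ 1.70569381e-01  9.85345079e-01 -1.01494726e-03 -3.63945561e-04]
ft_force [-1.46505421  0.64344701 -0.46242004]
moment [-0.02289989 -0.05611287 -0.01268077]
grip_width 0.08728500271826098
0.1822
{'vertical_fov': 45.38079031774777, 'cx': 317.5486961381446, 'cy': 235.11902496646508, 'T': array([[ 0.98318375,  0.15054114, -0.10337834,  0.4268353 ],
       [-0.18202168,  0.76208187, -0.62136892, -0.54071243],
       [-0.01475882,  0.62973692,  0.77666826,  0.75747567],
       [ 0.        ,  0.        ,  0.        ,  1.        ]])}
{'vertical_fov': 50.91719775839282, 'cx': 322.9776130160474, 'cy': 243.43254679987876, 'T': array([[ 9.57847268e-04,  9.94012038e-01, -1.09266417e-01,
         4.34189352e-01],
       [-9.99476858e-01,  4.48396979e-03,  3.20297293e-02,
         3.59760973e-02],
       [ 3.23278838e-02,  1.09178576e-01,  9.93496324e-01,
         9.82125685e-01],
       [ 0.00000000e+00,  0.00000000e+00,  0.00000000e+00,
         1.00000000e+00]])}
```

View pics/top0.png

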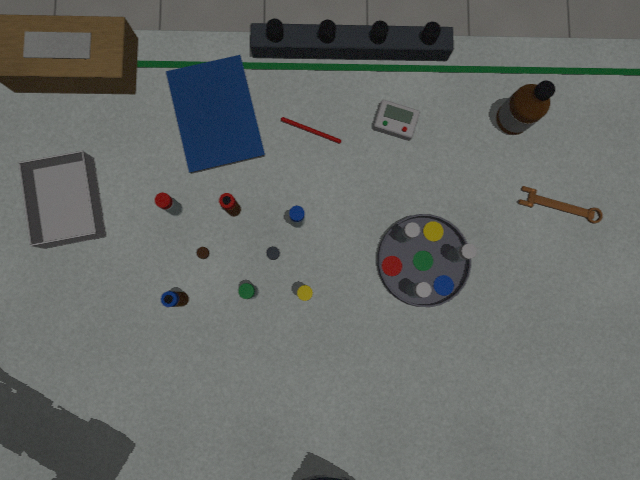

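View pics/side0.png

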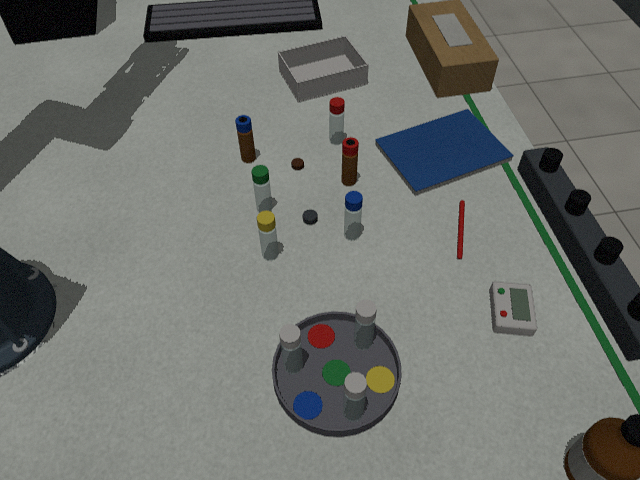

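```bash
cat > h.py <<'E'
from rig import *
import cv2,numpy as np
from scipy.optimize import least_squares
def proj(c,P):
    P=np.atleast_2d(P); T=c["T"]; p=(P-T[:3,3])@T[:3,:3]
    f=240/np.tan(np.radians(c["vertical_fov"]/2))
    return np.stack([c["cx"]+f*p[:,0]/-p[:,2], c["cy"]-f*p[:,1]/-p[:,2]],1)
def ray(c,uv,z):
    f=240/np.tan(np.radians(c["vertical_fov"]/2))
    d=c["T"][:3,:3]@np.array([(uv[0]-c["cx"])/f,-(uv[1]-c["cy"])/f,-1]); o=c["T"][:3,3]
    return (o+d*(z-o[2])/d[2])[:2]
a=np.linspace(0,2*np.pi,60,endpoint=False)
def cyl(xy,r,z0,z1):
    return np.array([[xy[0]+r*np.cos(t),xy[1]+r*np.sin(t),z] for z in(z0,z1) for t in a])
def hullcen(c,xy,r,z0,z1):
    h=cv2.convexHull(proj(c,cyl(xy,r,z0,z1)).astype(np.float32)); m=cv2.moments(h)
    return np.array([m["m10"],m["m01"]])/m["m00"]
def blobs(c,col,amin=40):
    hsv=cv2.cvtColor(c["pixels"],cv2.COLOR_BGR2HSV); H,S,V=[hsv[...,i].astype(int) for i in range(3)]
    rng={'red':(H<6)|(H>174),'yellow':(H>20)&(H<36),'green':(H>50)&(H<85),'blue':(H>100)&(H<128)}[col]
    m=(rng&(S>130)&(V>60)).astype(np.uint8)
    cs,_=cv2.findContours(m,cv2.RETR_EXTERNAL,cv2.CHAIN_APPROX_NONE); out=[]
    for k in cs:
        h=cv2.convexHull(k); f=np.zeros_like(m); cv2.drawContours(f,[h],-1,1,-1); ys,xs=np.nonzero(f)
        if len(xs)>=amin: out.append((xs.mean(),ys.mean(),len(xs)))
    return out
def solve(c,uv,r,z0,z1):
    return least_squares(lambda p:hullcen(c,p,r,z0,z1)-uv,ray(c,uv,z1)).x
E
python3 - <<'E'
from h import *
cs={n:camera(n) for n in("top","side")}
for n,c in cs.items():
  for col in('red','yellow','green','blue'):
    for u,v,A in blobs(c,col):
      if A>3000: continue
      cap=solve(c,(u,v),.014,.075,.095); pad=solve(c,(u,v),.02,.007,.007)
      print(n,col,round(u,1),round(v,1),A,'cap',cap.round(4),'pad',pad.round(4))
E
```

```text
top red 391.4 265.5 332 cap [ 0.4935 -0.1154] pad [ 0.4988 -0.1288]
top red 226.4 200.2 190 cap [0.6101 0.1807] pad [0.6257 0.1934]
top red 162.3 199.8 193 cap [0.6101 0.2947] pad [0.6255 0.3174]
top red 310.4 129.6 304 cap [0.7427 0.0303] pad [0.7698 0.0298]
top yellow 304.3 292.4 197 cap [0.4454 0.0401] pad [0.4465 0.0405]
top yellow 432.8 230.9 322 cap [ 0.5565 -0.1916] pad [ 0.5672 -0.2116]
top green 246.0 290.4 193 cap [0.4488 0.1427] pad [0.4501 0.1522]
top green 422.5 260.3 314 cap [ 0.5032 -0.1717] pad [ 0.5093 -0.19  ]
top green 442.1 68.3 2731 cap [ 0.8644 -0.2163] pad [ 0.9021 -0.2384]
top green 167.2 63.7 384 cap [0.865  0.2948] pad [0.9028 0.3175]
top blue 168.7 298.7 204 cap [0.4343 0.2772] pad [0.4343 0.2985]
top blue 443.1 284.9 335 cap [ 0.4591 -0.2078] pad [ 0.4613 -0.2293]
top blue 296.3 213.0 188 cap [0.5875 0.0551] pad [0.6011 0.0568]
side red 320.8 335.6 527 cap [ 0.4895 -0.1716] pad [ 0.4968 -0.1285]
side red 460.4 229.5 346 cap [ 0.7303 -0.0339] pad [0.7657 0.0252]
side red 349.7 146.3 254 cap [0.6066 0.1803] pad [0.6275 0.2642]
side red 336.3 105.1 204 cap [0.6065 0.2944] pad [0.6274 0.3915]
side yellow 379.8 379.1 617 cap [ 0.5505 -0.2458] pad [ 0.5649 -0.2113]
side yellow 265.7 220.7 321 cap [0.4431 0.041 ] pad [0.445  0.1087]
side green 335.5 372.2 557 cap [ 0.498  -0.2264] pad [ 0.5063 -0.1895]
side green 259.5 170.7 151 cap [0.4467 0.1516] pad [0.449  0.2321]
side green 575.3 290.5 2309 cap [ 0.8492 -0.1694] pad [ 0.8984 -0.1261]
side green 474.2 109.0 211 cap [0.8505 0.2332] pad [0.8998 0.3232]
side blue 307.5 404.6 665 cap [ 0.4559 -0.2616] pad [ 0.4594 -0.2289]
side blue 352.9 200.2 279 cap [0.5843 0.0565] pad [0.6026 0.1261]
side blue 242.5 123.2 217 cap [0.4312 0.2781] pad [0.4317 0.3733]
```

```bash
cat >> h.py <<'E'
from scipy.spatial.transform import Rotation as R
def go(x,y,z,yaw=None):
    "shift/turn in tool axes so TCP is at x,y,z (grasp point xy along tool z ~ same), closing dir yaw deg"
    o=get_obs(); r=R.from_quat(o["tool_rot"]); M=r.as_matrix()
    tgt=np.array([x,y,z]); 
    # grasp point at (x,y,z-.164)
    gp=np.array(o["position"])+M[:,2]*.164
    s=M.T@(np.array([x,y,z-.164])-gp)
    w=np.degrees(np.arctan2(M[1,1],M[0,1])); t=0
    if yaw is not None: t=-np.radians((yaw-w+90)%180-90)
    print("t",round(o["time"],2),"TCP",np.round(o["position"],4),"gp",gp.round(4),"close",round(w,1),"shift mm",(s*1e3).round(1),"turn",round(t,3),"F",np.round(o["ft_force"],1),"w",round(o["grip_width"],4))
E
python3 - <<'E'
from h import *
go(.4473,.1432,.405,69.5); go(.4473,.1432,.220,69.5)
E
```

```text
t 0.2 TCP [0.2099 0.5884 0.4041] gp [0.2098 0.5882 0.2401] close 70.4 shift mm [-373.2 -339.4   -0.5] turn 0.015 F [ 0.6 -0.2 -0.2] w 0.087
t 0.2 TCP [0.2099 0.5884 0.4041] gp [0.2098 0.5882 0.2401] close 70.4 shift mm [-373.3 -339.1  184.5] turn 0.015 F [ 0.6 -0.2 -0.2] w 0.087
```

Call:
servo_tool(
  steps=[0.06, -373, -339, 0, 0.015],
  force=15,
)

```text
time: 0.32
position: [0.2388, 0.5353, 0.4045]
tool_rot: [0.176, 0.984, 0.002, 0.0]
ft_force: [2.2, -1.1, 0.3]
grip_width: 0.0821
```

I entered that row in millimetres instead of metres. The per-row limit kept it to 60 mm in the intended direction, so no harm was done. I'm recomputing the move in metres.

```bash
sed -i 's/"shift mm",(s\*1e3).round(1)/"shift m",s.round(4)/' h.py
python3 - <<'E'
from h import *
go(.4473,.1432,.405,69.5)
E
```

```text
t 0.33 TCP [0.2388 0.5353 0.4045] gp [0.239  0.5358 0.2405] close 69.8 shift m [-0.3313 -0.2962 -0.0014] turn 0.004 F [ 2.2 -1.1  0.3] w 0.0821
```

Call:
servo_tool(
  steps=[0.06, -0.331, -0.296, 0, 0, 0.06, -0.331, -0.296, 0, 0, 0.06, -0.331, -0.296, 0, 0, 0.06, -0.331, -0.296, 0, 0, 0.06, -0.331, -0.296, 0, 0, 0.06, -0.331, -0.296, 0, 0, 0.06, -0.331, -0.296, 0, 0, 0.06, -0.331, -0.296, 0, 0, 0.06, -0.331, -0.296, 0, 0, 0.06, -0.331, -0.296, 0, 0],
)

```text
time: 1.58
position: [0.445, 0.1414, 0.4046]
tool_rot: [0.177, 0.984, 0.0, -0.001]
ft_force: [0.0, 0.7, 0.3]
grip_width: 0.0599
```

Run:
```python
from h import *
go(.4473,.1432,.220,69.5)
```

```text
t 1.57 TCP [0.445  0.1414 0.4046] gp [0.4448 0.1415 0.2406] close 69.6 shift m [-0.002   0.0025  0.1846] turn 0.002 F [0.  0.7 0.3] w 0.0599
```

Call:
servo_tool(
  steps=[0.06, -0.002, 0.0025, 0.05, 0, 0.06, -0.002, 0.0025, 0.1, 0, 0.06, -0.002, 0.0025, 0.15, 0, 0.06, -0.002, 0.0025, 0.184, 0, 0.06, -0.002, 0.0025, 0.184, 0, 0.06, -0.002, 0.0025, 0.184, 0],
)

```text
time: 2.33
position: [0.4486, 0.1429, 0.2216]
tool_rot: [0.177, 0.984, 0.0, 0.001]
ft_force: [-0.7, 0.0, 0.7]
grip_width: 0.0601
```

Run:
```python
from h import *
go(.4473,.1432,.220,69.5)
for n in("top","side"):
    c=camera(n);u,v=(int(t) for t in proj(c,[.447,.143,.08])[0])
    p=c["pixels"][max(0,v-90):v+90,max(0,u-120):u+120]; cv2.imwrite(f"pics/g_{n}.png",cv2.resize(p,None,fx=3,fy=3))
```

```text
t 2.33 TCP [0.4486 0.1429 0.2216] gp [0.4488 0.143  0.0576] close 69.6 shift m [ 0.0015 -0.0003  0.0016] turn 0.002 F [-0.7  0.   0.7] w 0.0601
```

View pics/g_side.png

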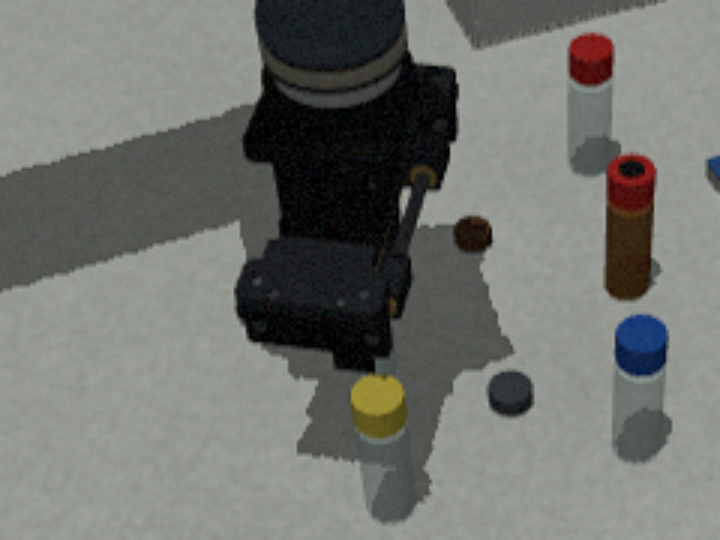

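The hand covers the green vial, so the crop only shows yellow at about (265,220) in the full image, undisturbed. The force reading is near zero, so I'll close.

Call:
servo_tool(
  steps=[0.02, 0, 0, 0, 0, 0.02, 0, 0, 0, 0, 0.02, 0, 0, 0, 0, 0.02, 0, 0, 0, 0, 0.02, 0, 0, 0, 0, 0.02, 0, 0, 0, 0],
  force=15,
)

```text
time: 3.18
position: [0.4486, 0.1419, 0.2208]
tool_rot: [0.178, 0.984, -0.0, 0.0]
ft_force: [1.4, 0.2, 1.3]
grip_width: 0.0278
```

Call:
servo_tool(
  steps=[0.02, 0, 0, -0.03, 0, 0.02, 0, 0, -0.08, 0, 0.02, 0, 0, -0.13, 0, 0.02, 0, 0, -0.17, 0, 0.02, 0, 0, -0.17, 0, 0.02, 0, 0, -0.17, 0],
)

```text
time: 3.92
position: [0.448, 0.1419, 0.39]
tool_rot: [0.178, 0.984, -0.0, -0.001]
ft_force: [-0.6, 0.2, -0.6]
grip_width: 0.0276
```

Run:
```python
from h import *
go(.5078,-.1898,.390,69.5);go(.4486,.1425,.391,69.5)
c=camera("side");u,v=(int(t) for t in proj(c,[.447,.143,.2])[0])
p=c["pixels"][max(0,v-90):v+110,max(0,u-120):u+120]; cv2.imwrite(f"pics/g2_side.png",cv2.resize(p,None,fx=3,fy=3))
```

```text
t 3.92 TCP [0.448  0.1419 0.39  ] gp [0.4477 0.1419 0.226 ] close 69.5 shift m [-0.1725 -0.2896 -0.    ] turn -0.0 F [-0.6  0.2 -0.6] w 0.0276
t 3.92 TCP [0.448  0.1419 0.39  ] gp [0.4477 0.1419 0.226 ] close 69.5 shift m [-0.0006  0.0009 -0.001 ] turn -0.0 F [-0.6  0.2 -0.6] w 0.0276
```

View pics/g2_side.png

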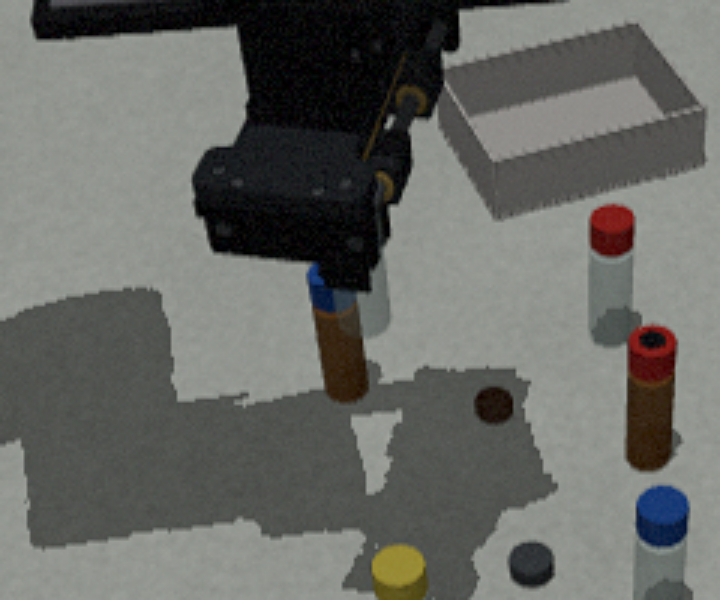

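The vial is held upright; its glass bottom shows below the finger at about (375,330) in the crop. Next I carry it over the middle of the tray.

Call:
servo_tool(
  steps=[0.02, -0.026, -0.043, 0, 0, 0.02, -0.056, -0.093, 0, 0, 0.02, -0.085, -0.143, 0, 0, 0.02, -0.115, -0.193, 0, 0, 0.02, -0.145, -0.243, 0, 0, 0.02, -0.168, -0.28, 0, 0, 0.02, -0.174, -0.29, 0, 0, 0.02, -0.174, -0.29, 0, 0, 0.02, -0.174, -0.29, 0, 0],
)

```text
time: 5.1
position: [0.5095, -0.189, 0.3899]
tool_rot: [0.177, 0.984, 0.001, -0.001]
ft_force: [-0.5, -0.4, -0.1]
grip_width: 0.0276
```

Run:
```python
from h import *
go(.5090,-.1902,.2275,69.5)
for i in range(3):
  camera("top")
  go(.5090,-.1902,.2275,69.5)
```

```text
t 5.1 TCP [ 0.5095 -0.189   0.3899] gp [ 0.5091 -0.1887  0.2259] close 69.6 shift m [-0.0009 -0.0016  0.1624] turn 0.001 F [-0.5 -0.4 -0.1] w 0.0276
t 5.15 TCP [ 0.5096 -0.1889  0.3902] gp [ 0.5093 -0.1887  0.2262] close 69.6 shift m [-0.0006 -0.0016  0.1627] turn 0.002 F [ 0.3  0.4 -0.9] w 0.0273
t 5.2 TCP [ 0.5097 -0.189   0.3905] gp [ 0.5095 -0.1889  0.2265] close 69.6 shift m [-0.0002 -0.0015  0.163 ] turn 0.002 F [-0.1  0.3 -0.5] w 0.0277
t 5.25 TCP [ 0.5098 -0.1891  0.3907] gp [ 0.5097 -0.1891  0.2267] close 69.6 shift m [ 0.0002 -0.0014  0.1632] turn 0.002 F [ 0.2 -0.5 -0.3] w 0.0276
```

Call:
servo_tool(
  steps=[0.02, 0, -0.0015, 0.05, 0, 0.02, 0, -0.0015, 0.1, 0, 0.02, 0, -0.0015, 0.14, 0, 0.02, 0, -0.0015, 0.155, 0, 0.02, 0, -0.0015, 0.16, 0, 0.02, 0, -0.0015, 0.162, 0, 0.02, 0, -0.0015, 0.1635, 0, 0.02, 0, -0.0015, 0.1635, 0, 0.02, 0, -0.0015, 0.1635, 0],
)

```text
time: 6.38
position: [0.5096, -0.1921, 0.2278]
tool_rot: [0.178, 0.984, -0.0, 0.0]
ft_force: [-0.4, -0.3, -0.3]
grip_width: 0.0275
```

Run:
```python
from h import *
go(.5090,-.1902,.2268,69.5)
for i in range(3):
  camera("top")
  go(.5090,-.1902,.2268,69.5)
```

```text
t 6.38 TCP [ 0.5096 -0.1921  0.2278] gp [ 0.5097 -0.1922  0.0638] close 69.5 shift m [0.0014 0.0016 0.001 ] turn -0.0 F [-0.4 -0.3 -0.3] w 0.0275
t 6.42 TCP [ 0.5096 -0.1921  0.2277] gp [ 0.5097 -0.1922  0.0637] close 69.5 shift m [0.0013 0.0016 0.0009] turn -0.0 F [ 0.3 -0.3 -1.2] w 0.0276
t 6.47 TCP [ 0.5095 -0.1921  0.2276] gp [ 0.5096 -0.1921  0.0636] close 69.5 shift m [0.0013 0.0016 0.0008] turn -0.0 F [-0.3  0.2 -0.1] w 0.0278
t 6.53 TCP [ 0.5095 -0.1921  0.2275] gp [ 0.5096 -0.1921  0.0635] close 69.5 shift m [0.0012 0.0016 0.0007] turn -0.0 F [-0.5 -0.4 -0.6] w 0.0278
```

Call:
servo_tool(
  steps=[0.02, 0.001, 0.0015, 0, 0, 0.02, 0.001, 0.0015, 0.0005, 0, 0.02, 0.001, 0.0015, 0.001, 0, 0.02, 0.001, 0.0015, 0.001, 0, 0.02, 0.001, 0.0015, 0.001, 0],
)

```text
time: 7.15
position: [0.509, -0.1901, 0.2268]
tool_rot: [0.178, 0.984, 0.0, -0.0]
ft_force: [-0.8, 1.3, 4.9]
grip_width: 0.0278
```

Run:
```python
from h import *
go(.5090,-.1902,.2268,69.5)
```

```text
t 7.15 TCP [ 0.509  -0.1901  0.2268] gp [ 0.509  -0.19    0.0628] close 69.5 shift m [-0.0001 -0.0001  0.    ] turn 0.0 F [-0.8  1.3  4.9] w 0.0278
```

Call:
servo_tool(
  steps=[0.05, 0, 0, 0, 0, 0.05, 0, 0, 0, 0, 0.05, 0, 0, 0, 0, 0.05, 0, 0, 0, 0, 0.05, 0, 0, -0.02, 0, 0.05, 0, 0, -0.06, 0, 0.05, 0, 0, -0.12, 0, 0.05, 0, 0, -0.17, 0, 0.06, 0, 0, -0.17, 0],
)

```text
time: 8.28
position: [0.5101, -0.1908, 0.4006]
tool_rot: [0.178, 0.984, -0.002, 0.005]
ft_force: [0.2, -0.3, -0.0]
grip_width: 0.0539
```

Run:
```python
from h import *
go(.6083,.2946,.397,9.5)
c=camera("side")
for col in('green','red'):
  for u,v,A in blobs(c,col): 
    if A<1000: print(col,u,v,A,solve(c,(u,v),.014,.081,.101).round(4))
cv2.imwrite(f"pics/g3_side.png",c["pixels"])
```

```text
t 8.28 TCP [ 0.5101 -0.1908  0.4006] gp [ 0.5115 -0.1917  0.2366] close 69.5 shift m [0.0796 0.4894 0.0018] turn 1.047 F [ 0.2 -0.3 -0. ] w 0.0539
green 335.5793991416309 373.431330472103 466 [ 0.4971 -0.2308]
green 335.99043062200957 342.58851674641147 418 [ 0.5063 -0.1887]
green 474.3529411764706 109.23529411764706 204 [0.8468 0.2255]
red 319.38577586206895 334.9439655172414 464 [ 0.4872 -0.1736]
red 460.4526627218935 229.7869822485207 338 [ 0.7275 -0.0389]
```

View pics/g3_side.png

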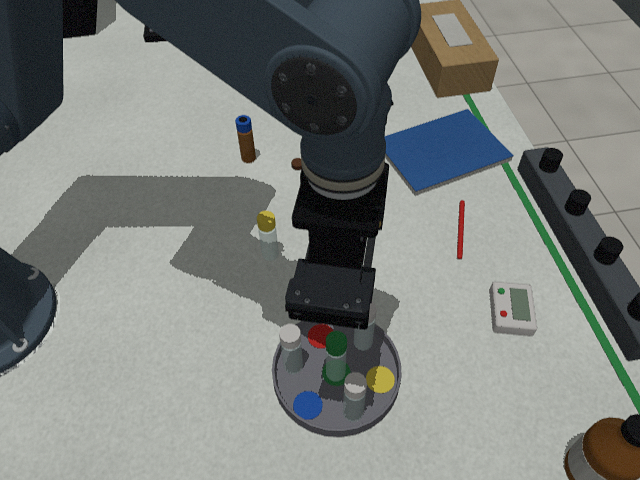

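The green vial stands on its pad at (336,343). The side camera puts it at (.5063,-.1887), against (.5063,-.1895) for the pad. Red is next.

Run:
```python
from h import *
go(.6101,.2947,.397,9.5)
```

```text
t 8.32 TCP [ 0.5093 -0.1903  0.3981] gp [ 0.5099 -0.1907  0.2341] close 69.5 shift m [7.610e-02 4.898e-01 3.000e-04] turn 1.047 F [-0.5 -0.1 -0.4] w 0.0565
```

Call:
servo_tool(
  steps=[0.06, 0.006, 0.045, 0, 0.17, 0.06, 0.015, 0.1, 0, 0.35, 0.06, 0.025, 0.16, 0, 0.52, 0.06, 0.034, 0.22, 0, 0.7, 0.06, 0.043, 0.28, 0, 0.87, 0.06, 0.053, 0.34, 0, 1.047, 0.06, 0.062, 0.4, 0, 1.047, 0.06, 0.071, 0.455, 0, 1.047, 0.06, 0.076, 0.489, 0, 1.047, 0.06, 0.076, 0.489, 0, 1.047, 0.06, 0.076, 0.489, 0, 1.047],
)

```text
time: 9.7
position: [0.6086, 0.2939, 0.3941]
tool_rot: [0.646, 0.763, -0.002, -0.001]
ft_force: [-0.1, -0.3, 0.3]
grip_width: 0.0601
```

Run:
```python
from h import *
camera("top")
go(.6101,.2947,.2208,9.5)
```

```text
t 9.75 TCP [0.6088 0.2933 0.3947] gp [0.6083 0.293  0.2307] close 9.5 shift m [0.0015 0.0027 0.1739] turn -0.001 F [-0.3  0.1  0.5] w 0.0601
```

Call:
servo_tool(
  steps=[0.06, 0.0015, 0.0015, 0.05, 0, 0.06, 0.0015, 0.0015, 0.1, 0, 0.06, 0.0015, 0.0015, 0.15, 0, 0.06, 0.0015, 0.0015, 0.175, 0, 0.06, 0.0015, 0.0015, 0.175, 0, 0.06, 0.0015, 0.0015, 0.175, 0, 0.06, 0.0015, 0.0015, 0.175, 0],
)

```text
time: 10.62
position: [0.6112, 0.2959, 0.2233]
tool_rot: [0.646, 0.763, 0.001, 0.001]
ft_force: [0.3, -0.2, 0.4]
grip_width: 0.0601
```

Run:
```python
from h import *
camera("top")
go(.6101,.2947,.2208,9.5)
```

```text
t 10.68 TCP [0.611  0.2961 0.2232] gp [0.6115 0.2962 0.0592] close 9.5 shift m [-0.0013 -0.0017  0.0024] turn -0.0 F [ 0.6  0.1 -0.4] w 0.0601
```

Call:
servo_tool(
  steps=[0.06, -0.001, -0.001, 0.002, 0, 0.06, -0.001, -0.001, 0.002, 0, 0.02, -0.001, -0.001, 0.002, 0, 0.02, -0.001, -0.001, 0.002, 0, 0.02, -0.001, -0.001, 0.002, 0, 0.02, -0.001, -0.001, 0.002, 0, 0.02, -0.001, -0.001, 0.002, 0, 0.02, -0.001, -0.001, 0.002, 0, 0.02, -0.001, -0.001, 0.002, 0],
)

```text
time: 11.8
position: [0.6095, 0.295, 0.2192]
tool_rot: [0.646, 0.763, -0.0, -0.0]
ft_force: [0.0, 0.2, -0.9]
grip_width: 0.0276
```

Run:
```python
from h import *
go(.6101,.2947,.2208,9.5)
```

```text
t 11.8 TCP [0.6095 0.295  0.2192] gp [0.6095 0.295  0.0552] close 9.5 shift m [-0.0004  0.0006 -0.0016] turn 0.0 F [ 0.   0.2 -0.9] w 0.0276
```

Call:
servo_tool(
  steps=[0.02, 0, 0, -0.03, 0, 0.02, 0, 0, -0.08, 0, 0.02, 0, 0, -0.13, 0, 0.02, 0, 0, -0.175, 0, 0.02, 0, 0, -0.175, 0],
)

```text
time: 12.42
position: [0.6106, 0.2954, 0.3994]
tool_rot: [0.646, 0.763, 0.004, 0.003]
ft_force: [-0.6, 0.3, -0.7]
grip_width: 0.0274
```

Run:
```python
from h import *
camera("top")
go(.4988,-.1288,.394,9.5)
```

```text
t 12.47 TCP [0.6097 0.295  0.3964] gp [0.6104 0.2952 0.2324] close 9.5 shift m [-0.3998 -0.1802  0.0014] turn 0.0 F [ 0.1  0.4 -0.7] w 0.0273
```

Call:
servo_tool(
  steps=[0.02, -0.03, -0.013, 0, 0, 0.02, -0.08, -0.036, 0, 0, 0.02, -0.13, -0.058, 0, 0, 0.02, -0.18, -0.081, 0, 0, 0.02, -0.23, -0.103, 0, 0, 0.02, -0.28, -0.126, 0, 0, 0.02, -0.33, -0.148, 0, 0, 0.02, -0.38, -0.171, 0, 0, 0.02, -0.4, -0.1795, 0, 0, 0.02, -0.4, -0.1795, 0, 0, 0.02, -0.4, -0.1795, 0, 0, 0.02, -0.4, -0.1795, 0, 0],
)

```text
time: 13.98
position: [0.4986, -0.1281, 0.3937]
tool_rot: [0.645, 0.764, -0.0, -0.001]
ft_force: [0.0, -0.5, -0.3]
grip_width: 0.0276
```

Run:
```python
from h import *
camera("top")
go(.4988,-.1288,.2252,9.5)
```

```text
t 14.03 TCP [ 0.4987 -0.1281  0.3939] gp [ 0.4986 -0.128   0.2299] close 9.6 shift m [-0.0009  0.0002  0.1687] turn 0.002 F [ 0.1  0.1 -0.2] w 0.0275
```

Call:
servo_tool(
  steps=[0.02, -0.0005, 0, 0.05, 0, 0.02, -0.0005, 0, 0.1, 0, 0.02, -0.0005, 0, 0.145, 0, 0.02, -0.0005, 0, 0.16, 0, 0.02, -0.0005, 0, 0.165, 0, 0.02, -0.0005, 0, 0.167, 0, 0.02, -0.0005, 0, 0.167, 0, 0.02, -0.0005, 0, 0.167, 0, 0.02, -0.0005, 0, 0.167, 0],
)

```text
time: 15.15
position: [0.4988, -0.1298, 0.2279]
tool_rot: [0.646, 0.763, 0.0, 0.001]
ft_force: [0.5, -0.4, -1.0]
grip_width: 0.0275
```

Run:
```python
from h import *
camera("top")
go(.4988,-.1288,.2252,9.5)
```

```text
t 15.2 TCP [ 0.4988 -0.1298  0.2277] gp [ 0.4989 -0.1298  0.0637] close 9.5 shift m [0.001  0.0001 0.0025] turn 0.0 F [ 0.6 -0.3 -0.6] w 0.0276
```

Call:
servo_tool(
  steps=[0.02, 0.0005, 0, 0.0005, 0, 0.02, 0.0005, 0, 0.001, 0, 0.02, 0.0005, 0, 0.0015, 0, 0.02, 0.0005, 0, 0.002, 0, 0.02, 0.0005, 0, 0.002, 0, 0.02, 0.0005, 0, 0.002, 0],
)

```text
time: 15.95
position: [0.4986, -0.1292, 0.2252]
tool_rot: [0.646, 0.763, -0.0, -0.0]
ft_force: [0.2, 0.8, -1.3]
grip_width: 0.0277
```

Run:
```python
from h import *
go(.4988,-.1288,.2252,9.5)
```

```text
t 15.95 TCP [ 0.4986 -0.1292  0.2252] gp [ 0.4986 -0.1292  0.0612] close 9.5 shift m [0.0004 0.0003 0.    ] turn 0.0 F [ 0.2  0.8 -1.3] w 0.0277
```

No contact yet, so I'll keep lowering gently.

Call:
servo_tool(
  steps=[0.02, 0, 0, 0.0005, 0, 0.02, 0, 0, 0.0005, 0, 0.02, 0, 0, 0.0005, 0, 0.02, 0, 0, 0.0005, 0],
)

```text
time: 16.45
position: [0.4986, -0.1292, 0.2251]
tool_rot: [0.646, 0.763, 0.0, 0.0]
ft_force: [-1.1, 0.8, 6.1]
grip_width: 0.0274
```

Contact at 6 N. Release and rise.

Call:
servo_tool(
  steps=[0.05, 0, 0, 0, 0, 0.05, 0, 0, 0, 0, 0.05, 0, 0, 0, 0, 0.05, 0, 0, 0, 0, 0.05, 0, 0, -0.02, 0, 0.05, 0, 0, -0.06, 0, 0.05, 0, 0, -0.12, 0, 0.05, 0, 0, -0.17, 0, 0.06, 0, 0, -0.17, 0, 0.06, 0, 0, -0.17, 0],
)

```text
time: 17.7
position: [0.4982, -0.1289, 0.3944]
tool_rot: [0.646, 0.763, -0.0, -0.0]
ft_force: [0.2, -0.1, -0.7]
grip_width: 0.0585
```

Run:
```python
from h import *
c=camera("side")
go(.4454,.0401,.395,69.5)
for u,v,A in blobs(c,'red'): 
    if A<1000: print(u,v,A,solve(c,(u,v),.014,.081,.101).round(4))
cv2.imwrite(f"pics/r_side.png",c["pixels"])
```

```text
t 17.75 TCP [ 0.498  -0.1289  0.3936] gp [ 0.4976 -0.1287  0.2296] close 9.5 shift m [ 0.1751 -0.0236 -0.0011] turn -1.047 F [0.4 1.2 0.4] w 0.0592
315.02884615384613 339.3269230769231 208 [ 0.4805 -0.1788]
320.5234567901235 305.95802469135805 405 [ 0.4969 -0.1302]
460.45697329376856 229.86053412462908 337 [ 0.7275 -0.0391]
355.5 147.91666666666666 48 [0.6137 0.1679]
```

View pics/r_side.png

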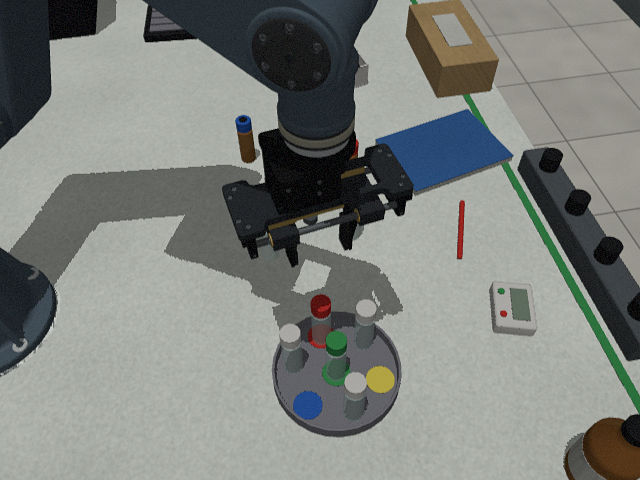

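Red stands on its pad at (320,306), about 1.5 mm off its centre. Yellow is next.

Call:
servo_tool(
  steps=[0.06, 0.03, -0.004, 0, -0.17, 0.06, 0.06, -0.008, 0, -0.35, 0.06, 0.09, -0.012, 0, -0.52, 0.06, 0.12, -0.016, 0, -0.7, 0.06, 0.15, -0.02, 0, -0.87, 0.06, 0.175, -0.0235, 0, -1.047, 0.06, 0.175, -0.0235, 0, -1.047, 0.06, 0.175, -0.0235, 0, -1.047, 0.06, 0.175, -0.0235, 0, -1.047],
)

```text
time: 18.88
position: [0.4469, 0.0388, 0.3943]
tool_rot: [0.179, 0.984, -0.0, -0.0]
ft_force: [0.4, -0.4, 0.3]
grip_width: 0.0598
```

Run:
```python
from h import *
camera("top")
go(.4454,.0401,.2205,69.5)
```

```text
t 18.93 TCP [0.4469 0.0388 0.3944] gp [0.4469 0.0387 0.2304] close 69.4 shift m [0.0018 0.0008 0.1739] turn -0.002 F [ 0.3  0.9 -0.1] w 0.06
```

Call:
servo_tool(
  steps=[0.06, 0.0015, 0.001, 0.05, 0, 0.06, 0.0015, 0.001, 0.1, 0, 0.06, 0.0015, 0.001, 0.15, 0, 0.06, 0.0015, 0.001, 0.174, 0, 0.06, 0.0015, 0.001, 0.174, 0, 0.06, 0.0015, 0.001, 0.174, 0, 0.06, 0.0015, 0.001, 0.174, 0, 0.06, 0.0015, 0.001, 0.174, 0],
)

```text
time: 19.92
position: [0.4458, 0.0409, 0.2218]
tool_rot: [0.178, 0.984, 0.0, 0.001]
ft_force: [0.6, -0.6, -0.4]
grip_width: 0.0601
```

Run:
```python
from h import *
go(.4454,.0401,.2205,69.5)
```

```text
t 19.93 TCP [0.4458 0.0409 0.2218] gp [0.4461 0.0409 0.0578] close 69.5 shift m [ 0.0004 -0.001   0.0013] turn 0.0 F [ 0.6 -0.6 -0.4] w 0.0601
```

Call:
servo_tool(
  steps=[0.02, 0, 0, 0, 0, 0.02, 0, 0, 0, 0, 0.02, 0, 0, 0, 0, 0.02, 0, 0, 0, 0, 0.02, 0, 0, 0, 0, 0.02, 0, 0, 0, 0, 0.02, 0, 0, 0, 0],
)

```text
time: 20.8
position: [0.4455, 0.041, 0.2207]
tool_rot: [0.178, 0.984, -0.0, -0.0]
ft_force: [0.9, -0.2, -1.3]
grip_width: 0.0276
```

Call:
servo_tool(
  steps=[0.02, 0, 0, -0.03, 0, 0.02, 0, 0, -0.08, 0, 0.02, 0, 0, -0.13, 0, 0.02, 0, 0, -0.175, 0, 0.02, 0, 0, -0.175, 0],
)

```text
time: 21.42
position: [0.4462, 0.0409, 0.3989]
tool_rot: [0.178, 0.984, 0.0, 0.004]
ft_force: [-0.8, 0.3, -0.2]
grip_width: 0.0276
```

Run:
```python
from h import *
camera("top")
go(.5672,-.2116,.395,69.5)
```

```text
t 21.48 TCP [0.4455 0.041  0.397 ] gp [0.4461 0.0409 0.233 ] close 69.5 shift m [-0.2018 -0.1941  0.0027] turn 0.0 F [-0.1  0.3 -1. ] w 0.0278
```

Call:
servo_tool(
  steps=[0.02, -0.025, -0.024, 0, 0, 0.02, -0.063, -0.061, 0, 0, 0.02, -0.101, -0.097, 0, 0, 0.02, -0.139, -0.134, 0, 0, 0.02, -0.177, -0.17, 0, 0, 0.02, -0.202, -0.194, 0, 0, 0.02, -0.202, -0.194, 0, 0, 0.02, -0.202, -0.194, 0, 0, 0.02, -0.202, -0.194, 0, 0, 0.02, -0.202, -0.194, 0, 0],
)

```text
time: 22.72
position: [0.5665, -0.2104, 0.3957]
tool_rot: [0.177, 0.984, 0.0, -0.0]
ft_force: [-0.3, 0.2, 0.1]
grip_width: 0.028
```

Run:
```python
from h import *
camera("top")
go(.5672,-.2116,.2267,69.5)
```

```text
t 22.77 TCP [ 0.5665 -0.2106  0.3959] gp [ 0.5665 -0.2105  0.2319] close 69.6 shift m [-0.001  -0.0008  0.1692] turn 0.001 F [ 0.5 -0.7 -0.9] w 0.0276
```

Call:
servo_tool(
  steps=[0.02, -0.001, 0, 0.05, 0, 0.02, -0.001, 0, 0.1, 0, 0.02, -0.001, 0, 0.145, 0, 0.02, -0.001, 0, 0.16, 0, 0.02, -0.001, 0, 0.165, 0, 0.02, -0.001, 0, 0.1675, 0, 0.02, -0.001, 0, 0.1675, 0, 0.02, -0.001, 0, 0.1675, 0, 0.02, -0.001, 0, 0.1675, 0, 0.02, -0.001, 0, 0.1675, 0],
)

```text
time: 24.02
position: [0.5677, -0.2119, 0.2285]
tool_rot: [0.178, 0.984, -0.0, 0.0]
ft_force: [0.5, -0.1, -0.3]
grip_width: 0.0278
```

Run:
```python
from h import *
go(.5672,-.2116,.2267,69.5)
```

```text
t 24.02 TCP [ 0.5677 -0.2119  0.2285] gp [ 0.5678 -0.2119  0.0645] close 69.5 shift m [0.0006 0.0001 0.0018] turn -0.0 F [ 0.5 -0.1 -0.3] w 0.0278
```

Call:
servo_tool(
  steps=[0.02, 0, 0, 0.0005, 0, 0.02, 0, 0, 0.001, 0, 0.02, 0, 0, 0.0015, 0, 0.02, 0, 0, 0.0015, 0, 0.02, 0, 0, 0.0015, 0],
)

```text
time: 24.65
position: [0.5677, -0.2118, 0.2267]
tool_rot: [0.178, 0.984, 0.0, -0.0]
ft_force: [-1.0, -0.6, -0.1]
grip_width: 0.028
```

Call:
servo_tool(
  steps=[0.02, 0, 0, 0.0003, 0, 0.02, 0, 0, 0.0006, 0, 0.02, 0, 0, 0.0006, 0, 0.02, 0, 0, 0.0006, 0],
)

```text
time: 25.15
position: [0.5677, -0.2118, 0.2267]
tool_rot: [0.178, 0.984, -0.0, 0.0]
ft_force: [-0.8, -0.5, 5.7]
grip_width: 0.0275
```

Contact. Release.

Call:
servo_tool(
  steps=[0.05, 0, 0, 0, 0, 0.05, 0, 0, 0, 0, 0.05, 0, 0, 0, 0, 0.05, 0, 0, 0, 0, 0.05, 0, 0, -0.02, 0, 0.05, 0, 0, -0.06, 0, 0.05, 0, 0, -0.12, 0, 0.05, 0, 0, -0.17, 0, 0.06, 0, 0, -0.17, 0, 0.06, 0, 0, -0.17, 0],
)

```text
time: 26.4
position: [0.5672, -0.2116, 0.3956]
tool_rot: [0.178, 0.984, 0.0, -0.001]
ft_force: [-0.6, -0.4, -0.8]
grip_width: 0.0584
```

Run:
```python
from h import *
c=camera("side")
go(.5875,.0551,.395,129.5)
for u,v,A in blobs(c,'yellow'): 
    if A<1000: print(u,v,A,solve(c,(u,v),.014,.081,.101).round(4))
cv2.imwrite(f"pics/y_side.png",c["pixels"])
```

```text
t 26.45 TCP [ 0.5671 -0.2115  0.3947] gp [ 0.5666 -0.2112  0.2307] close 69.5 shift m [7.370e-02 2.568e-01 1.000e-04] turn -1.047 F [ 0.5 -0.3 -0.1] w 0.0591
379.5930656934307 380.5054744525547 548 [ 0.5487 -0.2503]
384.5865800865801 350.2099567099567 462 [ 0.5653 -0.2112]
```

View pics/y_side.png

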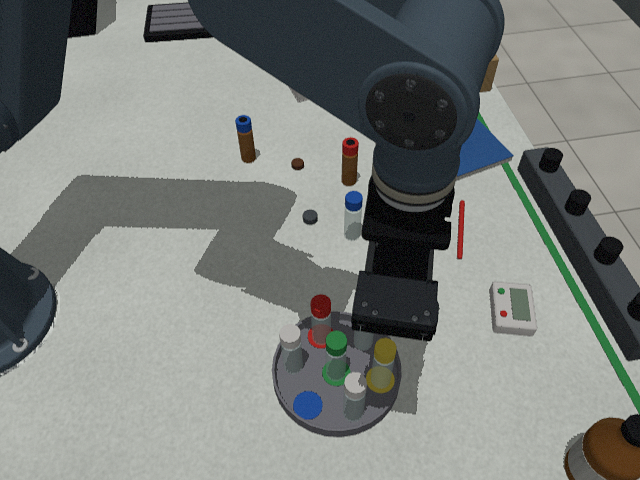

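Yellow stands at (385,350), within 0.5 mm of its pad. Blue is next.

Call:
servo_tool(
  steps=[0.06, 0.012, 0.043, 0, -0.17, 0.06, 0.024, 0.085, 0, -0.35, 0.06, 0.037, 0.13, 0, -0.52, 0.06, 0.05, 0.175, 0, -0.7, 0.06, 0.062, 0.215, 0, -0.87, 0.06, 0.074, 0.257, 0, -1.047, 0.06, 0.074, 0.257, 0, -1.047, 0.06, 0.074, 0.257, 0, -1.047, 0.06, 0.074, 0.257, 0, -1.047, 0.06, 0.074, 0.257, 0, -1.047],
)

```text
time: 27.7
position: [0.5884, 0.0537, 0.3959]
tool_rot: [-0.337, 0.942, 0.0, -0.0]
ft_force: [-0.1, 0.0, -0.1]
grip_width: 0.0602
```

Run:
```python
from h import *
camera("top")
go(.5875,.0551,.2205,129.5)
```

```text
t 27.75 TCP [0.5884 0.0538 0.396 ] gp [0.5884 0.0538 0.232 ] close 129.4 shift m [-0.0002  0.0015  0.1755] turn -0.002 F [0.6 0.6 0.5] w 0.0597
```

Call:
servo_tool(
  steps=[0.06, 0, 0.0015, 0.05, 0, 0.06, 0, 0.0015, 0.1, 0, 0.06, 0, 0.0015, 0.15, 0, 0.06, 0, 0.0015, 0.175, 0, 0.06, 0, 0.0015, 0.175, 0, 0.06, 0, 0.0015, 0.175, 0, 0.06, 0, 0.0015, 0.175, 0, 0.06, 0, 0.0015, 0.175, 0],
)

```text
time: 28.75
position: [0.5878, 0.0559, 0.2225]
tool_rot: [-0.338, 0.941, -0.001, 0.001]
ft_force: [-0.1, -0.7, 0.2]
grip_width: 0.0604
```

Call:
servo_tool(
  steps=[0.02, 0, 0, 0, 0, 0.02, 0, 0, 0, 0, 0.02, 0, 0, 0, 0, 0.02, 0, 0, 0, 0, 0.02, 0, 0, 0, 0, 0.02, 0, 0, 0, 0, 0.02, 0, 0, 0, 0],
)

```text
time: 29.62
position: [0.5874, 0.056, 0.2211]
tool_rot: [-0.338, 0.941, 0.0, -0.0]
ft_force: [-0.1, -0.2, -0.4]
grip_width: 0.0279
```

Run:
```python
from h import *
go(.5875,.0551,.2205,129.5)
```

```text
t 29.62 TCP [0.5874 0.056  0.2211] gp [0.5874 0.056  0.0571] close 129.5 shift m [ 0.0005 -0.0007  0.0006] turn -0.0 F [-0.1 -0.2 -0.4] w 0.0279
```

Place height is about .2270.

Call:
servo_tool(
  steps=[0.02, 0, 0, -0.03, 0, 0.02, 0, 0, -0.08, 0, 0.02, 0, 0, -0.13, 0, 0.02, 0, 0, -0.175, 0, 0.02, 0, 0, -0.175, 0, 0.02, 0, 0, -0.175, 0],
)

```text
time: 30.38
position: [0.5868, 0.056, 0.3954]
tool_rot: [-0.338, 0.941, 0.0, -0.001]
ft_force: [0.4, -0.3, -0.5]
grip_width: 0.0281
```

Run:
```python
from h import *
camera("top")
go(.4613,-.2293,.396,129.5)
```

```text
t 30.43 TCP [0.5867 0.056  0.3947] gp [0.5861 0.056  0.2307] close 129.5 shift m [ 0.2778 -0.1409 -0.001 ] turn -0.0 F [-0.4  0.2 -1.5] w 0.028
```

Call:
servo_tool(
  steps=[0.02, 0.03, -0.015, 0, 0, 0.02, 0.08, -0.041, 0, 0, 0.02, 0.13, -0.066, 0, 0, 0.02, 0.18, -0.091, 0, 0, 0.02, 0.23, -0.117, 0, 0, 0.02, 0.265, -0.134, 0, 0, 0.02, 0.2785, -0.1405, 0, 0, 0.02, 0.2785, -0.1405, 0, 0, 0.02, 0.2785, -0.1405, 0, 0, 0.02, 0.2785, -0.1405, 0, 0, 0.02, 0.2785, -0.1405, 0, 0],
)

```text
time: 31.8
position: [0.4737, -0.2123, 0.3955]
tool_rot: [-0.328, 0.945, -0.008, -0.01]
ft_force: [0.2, -0.3, -1.1]
grip_width: 0.0275
```

Run:
```python
from h import *
camera("top")
go(.4613,-.2293,.227,129.5)
```

```text
t 31.85 TCP [ 0.4736 -0.2124  0.3955] gp [ 0.4712 -0.216   0.2316] close 128.3 shift m [ 0.0119 -0.003   0.1689] turn -0.022 F [ 0.4  0.1 -0.9] w 0.0278
```

Run:
```python
from h import *
o=get_obs(); print(np.round(o["q"],3),o["tool_rot"],o["joint_velocities"])
```

```text
[-0.631  0.399  1.705 -0.03   1.037 -2.854] [-0.3276692   0.94470322 -0.00776758 -0.01041091] [-0.00599818 -0.00165519 -0.00122848 -0.00155535  0.00166335 -0.00098212]
```

Joint 6 has run into its lower limit (-2.85) at this yaw. The jaws are symmetric, so I'll turn the hand half round, which is the same grasp line, while backing off slightly.

Call:
servo_tool(
  steps=[0.02, -0.02, 0, 0, 0.15, 0.02, -0.03, 0, 0, 0.32, 0.02, -0.03, 0, 0, 0.5, 0.02, -0.03, 0, 0, 0.68, 0.02, -0.03, 0, 0, 0.86, 0.02, -0.03, 0, 0, 1.04, 0.02, -0.03, 0, 0, 1.22, 0.02, -0.03, 0, 0, 1.4, 0.02, -0.03, 0, 0, 1.57, 0.02, -0.03, 0, 0, 1.57, 0.02, -0.03, 0, 0, 1.57],
)

```text
time: 33.22
position: [0.497, -0.1944, 0.3947]
tool_rot: [0.435, 0.9, -0.013, -0.002]
ft_force: [-0.4, 0.6, 0.5]
grip_width: 0.0277
```

Run:
```python
from h import *
o=get_obs(); print(np.round(o["q"],3),o["tool_rot"])
go(.4613,-.2293,.396,129.5)
```

```text
[-0.576  0.419  1.671 -0.03   1.052 -1.231] [ 0.4352605   0.90021005 -0.01289961 -0.00194115]
t 33.23 TCP [ 0.497  -0.1944  0.3947] gp [ 0.4946 -0.1979  0.2307] close 38.4 shift m [-0.0039 -0.0456 -0.0001] turn 1.551 F [-0.4  0.6  0.5] w 0.0277
```

The joint limit left a tool lean of about 1.5°, which is small compared with the vial's stability. I'll allow for it by aiming the vial's bottom centre.

Call:
servo_tool(
  steps=[0.02, 0, 0, 0, 0.17, 0.02, 0, 0, 0, 0.35, 0.02, 0, 0, 0, 0.53, 0.02, 0, 0, 0, 0.71, 0.02, 0, 0, 0, 0.89, 0.02, 0, 0, 0, 1.07, 0.02, 0, 0, 0, 1.25, 0.02, 0, 0, 0, 1.43, 0.02, 0, 0, 0, 1.55, 0.02, 0, 0, 0, 1.55, 0.02, 0, 0, 0, 1.55],
)

```text
time: 34.6
position: [0.497, -0.1944, 0.3946]
tool_rot: [0.941, 0.339, -0.011, 0.008]
ft_force: [-0.1, -0.3, -0.5]
grip_width: 0.0279
```

```bash
cat >> h.py <<'E'
def gob(x,y,zb,d=.221,yaw=None):
    o=get_obs(); M=R.from_quat(o["tool_rot"]).as_matrix(); b=np.array(o["position"])+M[:,2]*d
    print("bottom",b.round(4),"zaxis",M[:,2].round(4),"shift",(M.T@(np.array([x,y,zb])-b)).round(4),"turn by go:"); go(x,y,zb+d,yaw)
E
python3 - <<'E'
from h import *
c=camera("side")
o=get_obs(); print(np.round(o["q"],3),o["tool_rot"])
gob(.4613,-.2293,.175,yaw=129.5)
cv2.imwrite("pics/b1.png",c["pixels"])
E
```

```text
[-0.576  0.419  1.671 -0.03   1.052  0.319] [ 0.94096075  0.33826438 -0.0106118   0.00758087]
bottom [ 0.4937 -0.1992  0.1737] zaxis [-0.0148 -0.0214 -0.9997] shift [-0.0442  0.0026 -0.0002] turn by go:
t 34.65 TCP [ 0.497  -0.1945  0.3946] gp [ 0.4945 -0.198   0.2307] close -50.4 shift m [-0.0456  0.003  -0.0001] turn 0.001 F [ 0.3 -0.3 -0.1] w 0.0276
```

View pics/b1.png

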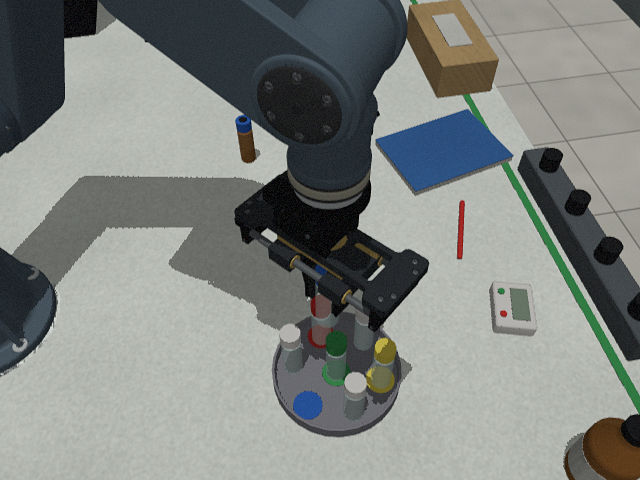

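Red, green and yellow all still stand on their pads, and blue is in the hand above them. The half turn is done.

Call:
servo_tool(
  steps=[0.02, -0.02, 0.001, 0, 0, 0.02, -0.044, 0.0025, 0, 0, 0.02, -0.044, 0.0025, 0, 0, 0.02, -0.044, 0.0025, 0, 0, 0.02, -0.044, 0.0025, 0, 0, 0.02, -0.044, 0.0025, 0, 0],
)

```text
time: 35.4
position: [0.465, -0.224, 0.3957]
tool_rot: [0.941, 0.338, -0.01, 0.008]
ft_force: [1.1, -0.7, 0.2]
grip_width: 0.0277
```

Run:
```python
from h import *
camera("top")
gob(.4613,-.2293,.006,yaw=129.5)
```

```text
bottom [ 0.4616 -0.2287  0.1748] zaxis [-0.0147 -0.0214 -0.9997] shift [ 0.0036 -0.001   0.1688] turn by go:
t 35.45 TCP [ 0.4649 -0.224   0.3957] gp [ 0.4625 -0.2275  0.2318] close -50.5 shift m [ 0.0022 -0.0006  0.1688] turn -0.0 F [ 0.  -0.3  0.2] w 0.0274
```

Call:
servo_tool(
  steps=[0.02, 0.001, 0, 0.05, 0, 0.02, 0.002, -0.0005, 0.1, 0, 0.02, 0.003, -0.001, 0.145, 0, 0.02, 0.0035, -0.001, 0.16, 0, 0.02, 0.0035, -0.001, 0.165, 0, 0.02, 0.0035, -0.001, 0.1665, 0, 0.02, 0.0035, -0.001, 0.1665, 0, 0.02, 0.0035, -0.001, 0.1665, 0, 0.02, 0.0035, -0.001, 0.1665, 0, 0.02, 0.0035, -0.001, 0.1665, 0],
)

```text
time: 36.7
position: [0.4642, -0.2249, 0.2295]
tool_rot: [0.941, 0.337, -0.01, 0.008]
ft_force: [-0.3, 0.2, -1.0]
grip_width: 0.0274
```

Run:
```python
from h import *
gob(.4613,-.2293,.006,yaw=129.5)
```

```text
bottom [ 0.4611 -0.2298  0.0086] zaxis [-0.0144 -0.0218 -0.9997] shift [ 0.0005 -0.0002  0.0026] turn by go:
t 36.7 TCP [ 0.4642 -0.2249  0.2295] gp [ 0.4619 -0.2285  0.0656] close -50.6 shift m [-0.0009  0.0002  0.0026] turn -0.001 F [-0.3  0.2 -1. ] w 0.0274
```

Call:
servo_tool(
  steps=[0.02, 0.0003, 0, 0.0005, 0, 0.02, 0.0003, 0, 0.001, 0, 0.02, 0.0003, 0, 0.0015, 0, 0.02, 0.0003, 0, 0.0015, 0, 0.02, 0.0003, 0, 0.0015, 0],
)

```text
time: 37.33
position: [0.4644, -0.2248, 0.2277]
tool_rot: [0.941, 0.337, -0.011, 0.008]
ft_force: [-0.7, 0.3, 0.0]
grip_width: 0.0279
```

Call:
servo_tool(
  steps=[0.02, 0, 0, 0.0004, 0, 0.02, 0, 0, 0.0008, 0, 0.02, 0, 0, 0.0008, 0, 0.02, 0, 0, 0.0008, 0],
)

```text
time: 37.83
position: [0.4644, -0.2248, 0.2272]
tool_rot: [0.941, 0.337, -0.011, 0.008]
ft_force: [-1.1, -0.8, 5.1]
grip_width: 0.0275
```

Call:
servo_tool(
  steps=[0.02, 0, 0, 0.0003, 0, 0.02, 0, 0, 0.0003, 0, 0.02, 0, 0, 0.0003, 0],
  force=4,
)

```text
time: 38.2
position: [0.4644, -0.2249, 0.2269]
tool_rot: [0.941, 0.337, -0.011, 0.008]
ft_force: [-1.0, 0.8, 6.2]
grip_width: 0.0278
```

Call:
servo_tool(
  steps=[0.034, 0, 0, 0, 0, 0.036, 0, 0, 0, 0, 0.04, 0, 0, 0, 0, 0.05, 0, 0, 0, 0, 0.05, 0, 0, 0, 0, 0.05, 0, 0, 0, 0],
)

```text
time: 38.95
position: [0.4644, -0.2248, 0.2266]
tool_rot: [0.941, 0.337, -0.011, 0.008]
ft_force: [-0.5, -0.0, 0.8]
grip_width: 0.0495
```

Call:
servo_tool(
  steps=[0.05, 0, 0, -0.01, 0, 0.05, 0, 0, -0.03, 0, 0.05, 0, 0, -0.06, 0, 0.05, 0, 0, -0.11, 0, 0.05, 0, 0, -0.16, 0, 0.05, 0, 0, -0.17, 0, 0.05, 0, 0, -0.17, 0],
)

```text
time: 39.83
position: [0.4667, -0.2209, 0.3972]
tool_rot: [0.941, 0.337, -0.01, 0.008]
ft_force: [-1.1, 0.2, -1.2]
grip_width: 0.05
```

Run:
```python
from h import *
c=camera("side")
go(.4,.2,.395)
for col in('red','yellow','green','blue'):
  for u,v,A in blobs(c,col): 
    if A<1000: print(col,u,v,A,solve(c,(u,v),.014,.081,.101).round(4))
cv2.imwrite("pics/b2.png",c["pixels"])
```

```text
t 39.88 TCP [ 0.4664 -0.2208  0.396 ] gp [ 0.4638 -0.2242  0.2321] close -50.6 shift m [ 0.2201 -0.3681 -0.0066] turn 0 F [0.4 1.1 0.4] w 0.0499
red 312.1868131868132 340.2637362637363 91 [ 0.4766 -0.1795]
red 460.4924924924925 229.86486486486487 333 [ 0.7276 -0.0391]
red 351.44262295081967 147.43169398907105 183 [0.6072 0.1704]
yellow 379.54411764705884 380.50183823529414 544 [ 0.5486 -0.2503]
yellow 384.59743040685225 350.1563169164882 467 [ 0.5653 -0.2111]
yellow 339.44615384615383 273.33846153846156 65 [ 0.5333 -0.0821]
yellow 312.6 269.89473684210526 95 [ 0.497  -0.0689]
green 335.58264462809916 373.57438016528926 484 [ 0.4971 -0.231 ]
green 333.5339805825243 347.61650485436894 206 [ 0.5018 -0.1952]
green 474.4207920792079 109.38613861386139 202 [0.8468 0.2251]
blue 307.4113475177305 406.39716312056737 564 [ 0.4552 -0.2662]
blue 305.94545454545454 376.80808080808083 495 [ 0.46   -0.2282]
```

View pics/b2.png

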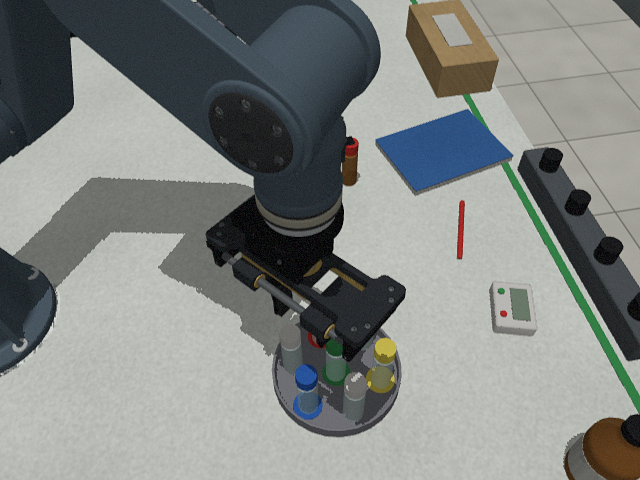

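Blue stands at (306,377), about 1 mm off its pad centre. I'll move the arm away for a clear last look.

Call:
servo_tool(
  steps=[0.05, 0.02, -0.035, -0.01, 0, 0.05, 0.045, -0.075, -0.01, 0, 0.05, 0.07, -0.12, -0.01, 0, 0.05, 0.1, -0.165, -0.01, 0, 0.05, 0.13, -0.215, -0.01, 0, 0.05, 0.16, -0.265, -0.01, 0, 0.05, 0.19, -0.315, -0.01, 0, 0.05, 0.22, -0.365, -0.01, 0, 0.05, 0.22, -0.365, -0.01, 0, 0.05, 0.22, -0.365, -0.01, 0, 0.05, 0.22, -0.365, -0.01, 0],
)

```text
time: 41.25
position: [0.4053, 0.1994, 0.3977]
tool_rot: [0.942, 0.336, -0.011, 0.008]
ft_force: [-0.0, -0.7, 0.1]
grip_width: 0.05
```

Run:
```python
from h import *
o=get_obs(); print(o["time"],np.round(o["q"],3),o["position"])
for n in("side","top"):
  c=camera(n)
  for col in('red','yellow','green','blue'):
    for u,v,A in blobs(c,col): 
      if A<1000: print(n,col,round(u,1),round(v,1),A,solve(c,(u,v),.014,.081,.101).round(4))
  cv2.imwrite(f"pics/f_{n}.png",c["pixels"])
```

```text
41.25 [ 0.214  0.31   1.852 -0.021  1.     1.111] [0.40534682 0.19943478 0.39773794]
side red 315.0 339.3 208 [ 0.4805 -0.1788]
side red 320.4 306.0 398 [ 0.4968 -0.1302]
side red 460.4 229.7 341 [ 0.7276 -0.0388]
side red 349.9 146.3 248 [0.6053 0.1736]
side yellow 379.6 380.5 545 [ 0.5487 -0.2502]
side yellow 384.5 350.3 472 [ 0.5652 -0.2113]
side green 335.0 374.4 445 [ 0.4962 -0.2319]
side green 335.9 340.2 321 [ 0.5069 -0.1852]
side green 474.1 108.9 212 [0.8467 0.2264]
side blue 307.1 407.0 530 [ 0.4547 -0.2669]
side blue 305.5 376.7 481 [ 0.4595 -0.228 ]
side blue 245.5 122.3 50 [0.4366 0.272 ]
top red 394.8 264.4 458 [ 0.4952 -0.1205]
top red 226.8 200.6 208 [0.6081 0.179 ]
top red 310.3 129.6 309 [0.7406 0.0306]
top yellow 432.0 231.4 287 [ 0.5548 -0.1885]
top yellow 444.8 224.7 230 [ 0.567 -0.212]
top green 421.0 266.9 73 [ 0.4909 -0.1672]
top green 434.3 256.9 188 [ 0.5089 -0.1916]
top green 167.2 63.7 385 [0.8621 0.2931]
top blue 448.4 284.3 520 [ 0.4602 -0.2156]
```

View pics/f_side.png

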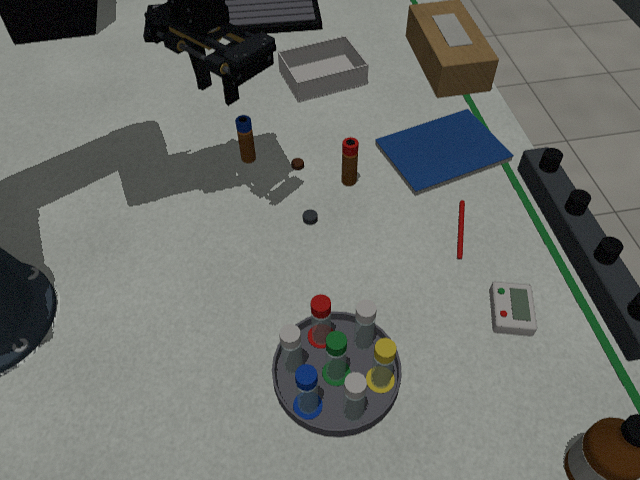

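View pics/f_top.png

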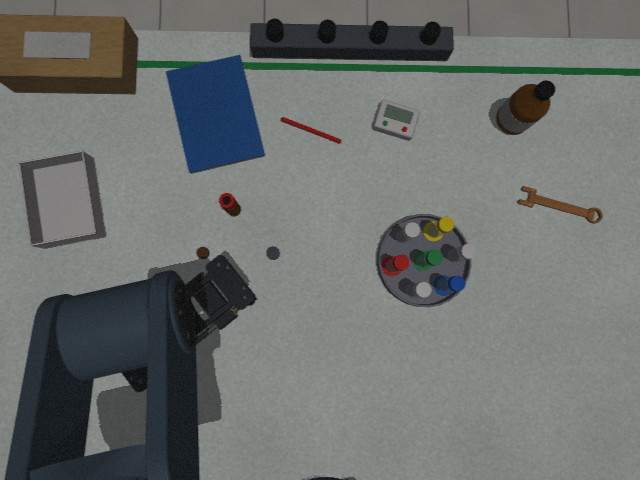

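Both pictures show all four vials upright on their own pads (side view: red (320,306), green (336,343), yellow (385,350), blue (306,377)). The used vials still stand at (245,140) and (350,160), and the arm is clear of everything, so I'm handing in.

```bash
python3 -c "
from rig import *
print(hand_in())"
```

```text
the job is handed in; nothing more can be done
None
```

The tray is loaded and the job is handed in at about 41 s. The green vial went in first, then red, yellow and blue, each lowered to about 5–6 N of contact before release.

**Last checks:** both cameras show all four vials upright on their own pads, and the two used vials are still standing where they were. From the clear views, each vial was within about 2 mm of its pad centre:

| Vial | Offset from pad centre |
|---|---|
| Green | about 1 mm (side view after placing) |
| Red | about 1.7 mm |
| Yellow | under 0.5 mm |
| Blue | about 1 mm |

In the last pictures, a few readings gave worse positions because a pad merged with a cap or a cap was partly picked up, such as 4 mm for green from the side. I discounted those; for green, the top view agreed to about 1.6 mm.

**What went wrong:**
- **First move:** I entered it in millimetres instead of metres. The per-row limit kept it to 60 mm in the intended direction, and nothing was touched.
- **Blue carry:** joint 6 ran into its lower limit, reading -2.854 against a stated -2.85. I can't tell whether that counts as passing its range. I turned the hand half round to finish.
- **Blue placing:** the limit left the tool leaning about 1.5°, so blue touched down slightly tilted and settled flat when released.
- **Camera disagreement:** the two cameras differed by 2–3 mm in x, so I used the top camera for red, yellow and blue.

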